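# Push a turbo bearing housing home in its nest and throw the two toggle clamps

### The job

A bare turbo bearing housing stands in the slotted nest of the assembly fixture, but not yet home: push it along the slot, without lifting or tipping it, until it is fully home against the closed end. Then push the handles of the two toggle clamps over towards it until each goes past centre and locks with its rubber foot pressing on the housing's flange. Throw no clamp before the housing is home, and leave the loose things around it where they are.

Things in the scene. Friction and masses are not known exactly. Their poses are not given: they have to be found in the camera images.
- nest: fixed assembly fixture: dark steel plate 200 x 290 x 16 mm (x -118 to 82) with a steel nest 40 mm high and 120 mm wide; its 60 mm wide slot runs along x, open at x = -110 (robot side), closed at +28. Origin at bench height below the housing's home axis; x to the slot's closed end, y left, z up. Clamp brackets at |y| = 66 to 136, |x| < 25 mm
- housing: loose bare-metal turbo bearing housing, 0.5 to 0.9 kg: flange 96 mm across, 10 thick, lying on the nest (40 to 50 mm above the bench); waist 46 across; top ring 54 across, top at 93 mm; oil pads 35 mm out at -x and +x; spigot 56 across, 12 deep in the slot. Origin on its axis, flange underside: nest [0, 0, 40] when home, 25 to 55 mm short at the start. 4 to 14 N at the flange slides it
- clamp_left: arm of the left toggle clamp, with its rubber foot. Origin at its pivot, nest [0, +89, 52] mm. Open, it stands up 50 deg, clear of the housing; locked, it lies level towards the housing and its foot (16 mm across, 39 mm from the housing's home axis) presses on the flange with about 15 N
- clamp_right: arm of the right toggle clamp, with its rubber foot. Origin at its pivot, nest [0, -89, 52] mm. Open, it stands up 50 deg, clear of the housing; locked, it lies level towards the housing and its foot (16 mm across, 39 mm from the housing's home axis) presses on the flange with about 15 N
- handle_left (a joint): angle of the left clamp's handle against its link (rad): 0 open, on its stop; 1.69 dead centre; 1.82 locked, on its stop, held by the sprung foot. Short of dead centre it falls back open. Push the handle's outer side towards the housing: about 1 to 6 N at its end, the most just before dead centre
- handle_right (a joint): angle of the right clamp's handle against its link (rad): 0 open, on its stop; 1.69 dead centre; 1.82 locked, on its stop, held by the sprung foot. Short of dead centre it falls back open. Push the handle's outer side towards the housing: about 1 to 6 N at its end, the most just before dead centre
- grip_left (a point): centre of the ball end (radius 9 mm) of the left clamp's handle, an 18 mm thick rubber-covered bar 70 mm long. It swings in the plane x = 0 of the nest: |y|, z in mm = 206, 122 open (leaning out 54 deg); 195, 139; 177, 157; 154, 172; 132, 182; 113, 186; 93, 187 dead centre; 88, 187 locked (leaning 8 deg towards the housing). y is positive
- grip_right (a point): centre of the ball end (radius 9 mm) of the right clamp's handle, an 18 mm thick rubber-covered bar 70 mm long. It swings in the plane x = 0 of the nest: |y|, z in mm = 206, 122 open (leaning out 54 deg); 195, 139; 177, 157; 154, 172; 132, 182; 113, 186; 93, 187 dead centre; 88, 187 locked (leaning 8 deg towards the housing). y is negative
- socket: bystander: steel wrench socket 25 mm across, 34 mm high, standing on a corner of the fixture's plate. Origin at the centre of its underside
- wheel: bystander: aluminium compressor wheel 50 mm across, 28 mm high, on a corner of the fixture's plate. Origin at the centre of its underside
- bush: bystander: brass bush 26 mm across, 16 mm high, on a corner of the fixture's plate. Origin at the centre of its underside
- tin: bystander: tin of assembly paste 66 mm across, 85 mm high, on the bench beside the fixture. Origin at the centre of its underside
- wrench: bystander: spanner 200 mm long lying on the bench to the right. Origin under its middle
- carton: bystander: cardboard carton 100 x 130 x 90 mm on the bench beside the fixture. Origin at the centre of its underside
- vband: bystander: steel band-clamp ring 104 mm across, 14 mm high, on the bench beside the fixture. Origin at the centre of its underside
Things that resemble listed ones, but are neither listed nor needed, are in the scene too. Leave any purple look-alike of the housing alone.

How it is judged:
By the outcome, as a careful person would: the job done as asked, in the order asked, and still so for the second after the job is handed in, with the robot touching nothing.
It also fails if it takes over 72 s, if anything falls off the work surface, if the arm or the gripper's body presses on something with over 40 N, if the wrist force passes 120 N, or if a joint passes its speed limit or range.

### The arm

A 6-joint arm with a two-finger parallel gripper is mounted at the origin on the work surface. World frame = base frame: x ahead of the robot, y to its left, z up, the work surface at z = 0. Lengths are in m, angles in rad, forces in N, time in s.
With the tool pointing down it reaches from about 0.35 to 0.775 m from the base axis. Payload 7.3 kg.
Tool frame: the origin (TCP) lies at the very end of the fingers, on their centre line; the grasp point (between the pads) lies robot.pinch_z behind it (robot.pinch_z is the distance from the TCP to the grasp point, in m); y points along the fingers, z is the direction in which the jaws open and shut, and the axes are right-handed (so a half turn about y gives the same grasp; the last joint's range is limited). The gripper opens to 92 mm and grips with 3 to 60 N. Pads are 19 mm wide; open, the fingers measure 130 mm over their backs; the gripper's body (75 mm by 190 mm) begins 47 mm behind the grasp point.
Start: joints at [-1.311, 0.342, 1.524, -0, 1.275, -0.146], TCP at [0.207, -0.482, 0.227] pointing down, gripper open.
Joint ranges: [-2.53, 2.53], [-0.77, 2.02], [0.04, 2.7], [-1, 4.14], [0.28, 2.66], [-3.11, 3.11]. Speed limits (rad/s): [2.57, 2.57, 3.14, 3.14, 3.14, 3.14].

### API

Orientations are given as [roll, pitch, yaw] about the fixed x, y, z axes, in that order (R = Rz(yaw) Ry(pitch) Rx(roll)).
In Python, from cell import status, viewer, robot gives the robot as it stands. The module is installed in compiled form; this text tells all that it offers.
- The arm moves only by the shell command python3 -m pendant 'ROWS' [FORCE]. ROWS is JSON, a list that holds one entry, the list of rows, each a list of 7 numbers: the shift along the tool's x, y, z in cm, then the turn, a rotation vector about the tool's x, y, z in rad, then the finger opening in cm, from 0 to 9.18. A call has 1 to 20 rows; each row is the pose to reach, as a shift and turn from the pose commanded when the call began, along the tool's axes at that moment; what a row does not reach only later rows make up. A row lasts 1/10 s, in which the tool goes at most 50 mm and 8.59 degrees, less where a joint would pass 70% of its speed; a pose out of reach is approached as far as the arm can. A call with a gripper value outside its range is refused whole. The fingers move at their own pace and stop on an object; FORCE is the grip in N (left out, the last holds). Time passes only in rows, so rows that repeat a pose let the fingers close. It gives the time, the measured TCP pose, the force and the opening at its end, in the units of the state.
- status.observe(): the state, without advancing time (a new reading comes with each control period).
- viewer.read_camera(name): name is "scene" or "top"; returns a dict with "image" (400x640x3 uint8, red, green, blue), "range_z" (400x640 float32, m along the optical axis (not along the pixel's ray), 0 where there is no reading), "fx", "fy", "cx", "cy" (pixels), "camera_from_world" (4x4, takes a point from world to camera coordinates). Camera axes: x right, y up, looking along -z (the intrinsics and any distortion apply to the point x, -y, -z); pixel columns grow to the right and rows downward; lengths in m; the calibration is good to about 2 mm. A picture is of the moment at which its call begins.
- robot.hand_in(): hands the job in, once; it reports no verdict.
The state is a dict: "time": time; "qpos": joint angles; "qvel": joint speeds; "joint_efforts": joint torques, N m; "tool_pos": TCP position; "tool_rot": TCP orientation; "contact_force": force on the tool from outside, world axes, zero at the start; "torque": the same for the moment, N m; "opening": finger opening in m.
Only numpy, scipy, OpenCV 4.12 (cv2) and the standard library are available. Lean on these libraries where they do the work, as an engineer would, in place of code of your own. Each camera call takes 0.05 s, during which the arm holds its last target. There are 200 camera calls.

## Working session

There is one attempt and no reset: what is moved stays moved. The work goes in short steps, Python scripts to look and compute and a shell command to move; the robot and the scene stay as the last step left them, time stands still between calls to the robot, and variables do not carry over. Pictures are saved under pics/ and viewed, about 8 in all and at most 12, crops included, and the job is handed in when it is done.

```bash
mkdir -p pics
cat > h.py <<'E'
import numpy as np, cv2
from cell import status, viewer, robot
def cam(n,save=None):
    c=viewer.read_camera(n)
    if save: cv2.imwrite(f'pics/{save}.png',c['image'][:,:,::-1])
    return c
def cloud(c):
    h,w=c['range_z'].shape; u,v=np.meshgrid(np.arange(w),np.arange(h)); z=c['range_z']
    P=np.stack([(u-c['cx'])/c['fx']*z,-(v-c['cy'])/c['fy']*z,-z,np.ones_like(z)],-1)
    W=P@np.linalg.inv(c['camera_from_world']).T
    W[z==0]=np.nan
    return W[...,:3]
E
python3 - <<'E'
from h import *
s=status.observe(); print(s, robot.pinch_z)
for n in('top','scene'):
    c=cam(n,n+'0'); np.savez(n+'0.npz',**{k:np.array(v) for k,v in c.items()})
    print(n,c['fx'],c['camera_from_world'].round(3).tolist(), c.keys())
E
```

```text
{'time': 0.0, 'qpos': array([-1.31100887e+00,  3.42737242e-01,  1.52498240e+00,  1.97581037e-05,
        1.27539739e+00, -1.46039639e-01]), 'qvel': array([ 0.00142882, -0.000292  , -0.0002763 ,  0.00134227, -0.00153033,
        0.00051551]), 'joint_efforts': array([ 1.36759852e-03, -4.31240237e+01, -2.44217795e+01,  7.19327736e-02,
        5.60179283e-02, -1.36784188e-04]), 'tool_pos': array([ 0.20716453, -0.48197353,  0.22604951]), 'tool_rot': array([-1.57230173e+00,  2.40522156e-04, -2.73577150e+00]), 'contact_force': array([-0.0595623 , -0.78745259, -0.11290763]), 'torque': array([-0.04728759, -0.08039998, -0.01752486]), 'opening': 0.091884751869587} 0.0188
top 463.76191106303753 [[0.014, -1.0, 0.0, 0.004], [0.994, 0.014, 0.108, -0.516], [-0.108, -0.001, 0.994, -1.535], [0.0, 0.0, 0.0, 1.0]] dict_keys(['image', 'range_z', 'fx', 'fy', 'cx', 'cy', 'camera_from_world'])
scene 433.165064406509 [[0.714, 0.701, 0.002, -0.351], [-0.599, 0.608, 0.52, 0.24], [0.363, -0.373, 0.854, -1.374], [0.0, 0.0, 0.0, 1.0]] dict_keys(['image', 'range_z', 'fx', 'fy', 'cx', 'cy', 'camera_from_world'])
```

View pics/top0.png

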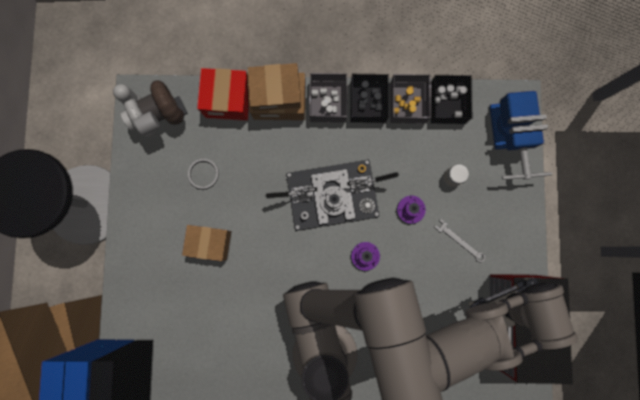

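View pics/scene0.png

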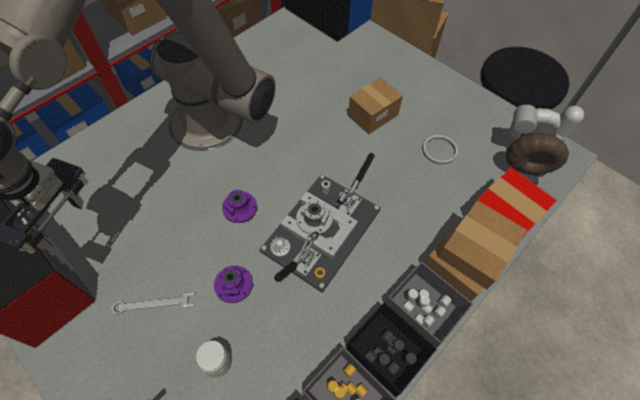

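The top view shows the nest around (333,195) with the grey housing at about (334,199). Possible mix-ups are the purple look-alikes at (411,209) and (366,257). The bare-metal one in the nest is the target. The handles are at (277,195) left and (387,177) right.

Run:
```python
from h import *
c=dict(np.load('top0.npz')); W=cloud(c)
im=c['image'][:,:,::-1]
a=cv2.resize(im[150:240,255:405],None,fx=5,fy=5,interpolation=cv2.INTER_CUBIC)
cv2.imwrite('pics/crop0.png',a)
v,u=np.mgrid[0:400,0:640]
box=(u>255)&(u<405)&(v>150)&(v<240)
def rep(name,m):
    m=m&box; n,l,s,ce=cv2.connectedComponentsWithStats(m.astype(np.uint8))
    for k in range(1,n):
        if s[k,4]<6: continue
        p=W[l==k]; print(name,s[k,4],ce[k].round(1),'mean',p.mean(0).round(4),'min',p.min(0).round(3),'max',p.max(0).round(3))
Z=W[...,2]
print('bench z',np.nanmedian(Z[260:280,240:300]))
rep('plate+',Z>.009)
m=((Z>.009)&box).astype(np.uint8); 
pl=(Z>.009)&(Z<.022)&box
P=W[pl][:,:2].astype(np.float32); print('plate z',np.median(Z[pl]))
r=cv2.minAreaRect(P*1000); print('plate rect',r, cv2.boxPoints(r).round(0).tolist())
n=(Z>.035)&(Z<.045)&box; r=cv2.minAreaRect(W[n][:,:2].astype(np.float32)*1000); print('nest rect',r)
rep('ring',(Z>.085)&(Z<.1))
rep('high',(Z>.1))
```

```text
bench z 0.0004092225984488884
plate+ 5175 [332.5 194.2] mean [ 0.5259 -0.0168  0.0364] min [ 0.405 -0.231  0.009] max [0.649 0.195 0.137]
plate+ 131 [401.4 209.2] mean [ 0.4799 -0.2501  0.0221] min [ 0.44  -0.26   0.009] max [ 0.518 -0.237  0.047]
plate z 0.01626710208126969
plate rect ((526.0238647460938, -11.437469482421875), (277.54241943359375, 500.3920593261719), 0.911026120185852) [[383.0, 237.0], [391.0, -264.0], [669.0, -259.0], [661.0, 241.0]]
nest rect ((519.5934448242188, -25.883163452148438), (167.9468994140625, 243.1848602294922), 11.85605239868164)
ring 30 [378.5 178.8] mean [ 0.5717 -0.1647  0.0921] min [ 0.561 -0.173  0.085] max [ 0.581 -0.157  0.099]
ring 18 [348.9 183.3] mean [ 0.5552 -0.0687  0.0944] min [ 0.549 -0.076  0.088] max [ 0.564 -0.063  0.099]
ring 6 [360.5 183.5] mean [ 0.5558 -0.1064  0.0904] min [ 0.553 -0.112  0.086] max [ 0.558 -0.101  0.1  ]
ring 18 [314.8 189. ] mean [0.5351 0.0413 0.0958] min [0.528 0.034 0.089] max [0.542 0.051 0.1  ]
ring 6 [303.7 189. ] mean [0.5348 0.0775 0.094 ] min [0.532 0.07  0.086] max [0.538 0.083 0.099]
ring 214 [334.1 199. ] mean [ 0.5039 -0.0212  0.0929] min [ 0.478 -0.047  0.085] max [0.53  0.005 0.1  ]
ring 36 [285.3 194.2] mean [0.5171 0.1364 0.0925] min [0.508 0.125 0.085] max [0.525 0.15  0.1  ]
ring 8 [304.1 192.9] mean [0.5224 0.0758 0.0923] min [0.519 0.07  0.086] max [0.525 0.083 0.099]
high 92 [389.8 176. ] mean [ 0.5775 -0.1978  0.1169] min [ 0.567 -0.223  0.1  ] max [ 0.589 -0.168  0.137]
high 37 [354.7 182. ] mean [ 0.5578 -0.0864  0.1089] min [ 0.551 -0.097  0.101] max [ 0.564 -0.074  0.122]
high 35 [309.5 189.5] mean [0.5315 0.058  0.1105] min [0.524 0.047 0.101] max [0.54  0.069 0.12 ]
high 93 [274. 195.] mean [0.5115 0.1701 0.1172] min [0.5  0.14 0.1 ] max [0.523 0.195 0.134]
```

View pics/crop0.png

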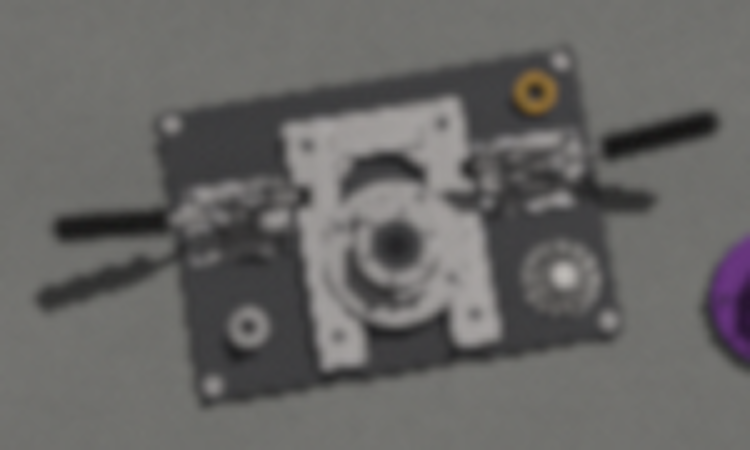

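```bash
cat >> h.py <<'E'
def ray(c,u,v,z):
    M=np.linalg.inv(c['camera_from_world']); o=M[:3,3]
    d=M[:3,:3]@np.array([(u-c['cx'])/c['fx'],-(v-c['cy'])/c['fy'],-1.])
    return o+d*(z-o[2])/d[2]
E
python3 - <<'E'
from h import *
c=dict(np.load('top0.npz')); W=cloud(c)
S=np.array([ray(c,255+(a+.5)/5-.5,150+(b+.5)/5-.5,.018) for a,b in[(170,124),(560,61),(212,384),(608,320)]])
print('screws',S.round(4).tolist())
yv=(S[0]-S[1]+S[2]-S[3])/2; xv=(S[0]-S[2]+S[1]-S[3])/2
print('span',np.linalg.norm(yv),np.linalg.norm(xv),'yaw',np.arctan2(-yv[0],yv[1]),np.arctan2(xv[1],xv[0]))
yaw=np.arctan2(-yv[0],yv[1]); ex=np.array([np.cos(yaw),np.sin(yaw)]); ey=np.array([-ex[1],ex[0]])
O=S.mean(0)[:2]+.018*ex; print('origin',O)
Z=W[...,2]; v,u=np.mgrid[0:400,0:640]
m=(abs(Z-.093)<.004)&(abs(u-334)<15)&(abs(v-199)<15); H=(W[m].min(0)+W[m].max(0))/2
print('housing',H,'nest',(H[:2]-O)@ex,(H[:2]-O)@ey)
m=(Z>.1)&(u>255)&(u<405)&(v>150)&(v<230)
d=W[m][:,:2]-O; N=np.c_[d@ex,d@ey,W[m][:,2]]*1000
for nm,q in(('L handle',N[N[:,1]>130]),('R handle',N[N[:,1]<-130]),('L arm',N[(N[:,1]>0)&(N[:,1]<130)]),('R arm',N[(N[:,1]<0)&(N[:,1]>-130)])): print(nm,q.mean(0).round(1),q.min(0).round(0),q.max(0).round(0))
for (a,b) in((411,209),(366,257)):
    m=(Z>.03)&(abs(u-a)<18)&(abs(v-b)<18); print('purple',W[m].min(0).round(3),W[m].max(0).round(3))
E
```

```text
screws [[0.5939, 0.1332, 0.018], [0.6411, -0.1325, 0.018], [0.4172, 0.1011, 0.018], [0.464, -0.1656, 0.018]]
span 0.27030586521570804 0.17985261320836798 yaw 0.17484879279477814 0.18242215885781163
origin [ 0.54675207 -0.01280555]
housing [ 0.51396615 -0.03048975  0.09306508] nest -0.03536235865613294 -0.011711155963707639
L handle [ -2.9 186.2 117.2] [-11. 156. 100.] [  6. 212. 134.]
R handle [  -1.9 -187.5  116.9] [ -10. -212.  100.] [   7. -157.  137.]
L arm [ -3.4  69.3 109.7] [-36.  15. 100.] [  5.  84. 120.]
R arm [ -4.2 -70.4 108.2] [-55. -86. 100.] [  6.  -4. 122.]
purple [ 0.45  -0.317  0.03 ] [ 0.524 -0.241  0.075]
purple [ 0.296 -0.165  0.03 ] [ 0.348 -0.096  0.075]
```

Nest origin is about (0.5455, -0.013) with yaw 0.178. The screw, handle and ring measurements agree on this to 2-3 mm, and the housing is about 41 mm short, which fits the stated 25-55 mm. I'll move above the slot entry, tilted slightly back towards the robot.

```bash
python3 -m pendant '[[[-9,0,-8,0.006,0.06,0.05,1],[-18,0,-16,0.012,0.12,0.1,1],[-27,0,-24,0.018,0.18,0.15,1],[-37.9,0,-32.4,0.023,0.228,0.2,1],[-37.9,0,-32.4,0.023,0.228,0.2,1],[-37.9,0,-32.4,0.023,0.228,0.2,1],[-37.9,0,-32.4,0.023,0.228,0.2,1],[-37.9,0,-32.4,0.023,0.228,0.2,1],[-37.9,0,-32.4,0.023,0.228,0.2,1],[-37.9,0,-32.4,0.023,0.228,0.2,1],[-37.9,0,-32.4,0.023,0.228,0.2,1],[-37.9,0,-32.4,0.023,0.228,0.2,1],[-37.9,0,-32.4,0.023,0.228,0.2,1],[-37.9,0,-32.4,0.023,0.228,0.2,1],[-37.9,0,-32.4,0.023,0.228,0.2,1],[-37.9,0,-32.4,0.023,0.228,0.2,1]]]' 30
cat > n.py <<'E'
from h import *
from scipy.spatial.transform import Rotation as Rn
O=np.array([.5455,-.013]); yaw=.178
def nest():
    s=status.observe(); d=s['tool_pos'][:2]-O; c,q=np.cos(yaw),np.sin(yaw)
    R=Rn.from_euler('xyz',s['tool_rot']).as_matrix(); A=Rn.from_euler('z',yaw).as_matrix()
    B=A.T@R   # tool axes in nest axes
    p=np.array([c*d[0]+q*d[1],-q*d[0]+c*d[1],s['tool_pos'][2]])
    print('t',round(s['time'],2),'nest mm',(p*1000).round(1),'F nest',(A.T@s['contact_force']).round(1),'open',round(s['opening'],4)); print('axes',B.round(3).tolist(),'q',s['qpos'].round(2)); return p,B
def go(x,y,z):
    p,B=nest(); print('shift cm',(B.T@(np.array([x,y,z])/1000-p)*100).round(2))
E
python3 -c "
from n import *
go(-118,0,41)"
```

```text
time: 1.7
tool_pos: [0.4274, -0.0362, 0.2267]
tool_rot: [-1.571, 0.201, -2.967]
contact_force: [0.8, 0.7, -0.2]
opening: 0.0104
t 1.7 nest mm [-120.3   -1.9  226.7] F nest [ 0.9  0.6 -0.2] open 0.0104
axes [[-0.98, 0.2, -0.003], [0.003, -0.001, -1.0], [-0.2, -0.98, 0.0]] q [-0.34  0.06  1.91  0.12  1.    1.  ]
shift cm [ 3.48 18.25 -0.19]
```

```bash
python3 -m pendant '[[[0.9,4.5,-0.1,0,0,0,1],[1.7,9,-0.2,0,0,0,1],[2.6,13.5,-0.2,0,0,0,1],[3.1,16,-0.2,0,0,0,1],[3.5,18.2,-0.2,0,0,0,1],[3.5,18.2,-0.2,0,0,0,1],[3.5,18.2,-0.2,0,0,0,1]]]'
python3 -c "
from n import *
go(-100,0,41)
cam('scene','s1'); im=cv2.imread('pics/s1.png')[150:310,210:400]; cv2.imwrite('pics/s1c.png',cv2.resize(im,None,fx=3.5,fy=3.5,interpolation=cv2.INTER_CUBIC))"
```

```text
time: 2.4
tool_pos: [0.4293, -0.0332, 0.0416]
tool_rot: [-1.571, 0.2, -2.966]
contact_force: [0.4, -0.6, 0.9]
opening: 0.0099
t 2.4 nest mm [-117.9    0.7   41.6] F nest [ 0.3 -0.6  0.9] open 0.0099
axes [[-0.98, 0.199, -0.002], [0.002, -0.0, -1.0], [-0.199, -0.98, -0.0]] q [-0.33  0.38  2.17  0.23  0.43  0.86]
shift cm [-1.74  0.42  0.07]
```

View pics/s1c.png

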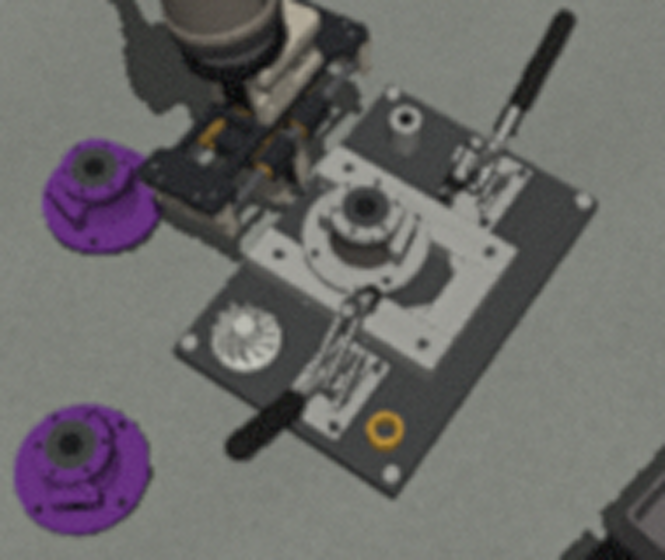

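The fingers stand in the slot's mouth behind the housing. Now I'll push slowly along the slot.

```bash
python3 -m pendant '[[[-0.5,0.1,0.05,0,0,0,1],[-1,0.2,0.05,0,0,0,1],[-1.3,0.26,0.05,0,0,0,1],[-1.6,0.33,0.05,0,0,0,1],[-1.9,0.39,0.05,0,0,0,1],[-2.2,0.45,0.05,0,0,0,1],[-2.5,0.51,0.05,0,0,0,1],[-2.8,0.57,0.05,0,0,0,1],[-3.1,0.63,0.05,0,0,0,1],[-3.4,0.7,0.05,0,0,0,1],[-3.7,0.75,0.05,0,0,0,1],[-4,0.82,0.05,0,0,0,1],[-4.3,0.88,0.05,0,0,0,1],[-4.6,0.94,0.05,0,0,0,1],[-4.9,1,0.05,0,0,0,1]]]'
python3 -c "
from n import *
go(-57,0,41)"
```

```text
time: 3.95
tool_pos: [0.4763, -0.024, 0.0408]
tool_rot: [-1.573, 0.196, -2.964]
contact_force: [-8.7, -3.6, 6.7]
opening: 0.0099
t 3.95 nest mm [-70.    1.4  40.8] F nest [-9.2 -2.   6.7] open 0.0099
axes [[-0.981, 0.195, -0.0], [0.001, 0.002, -1.0], [-0.195, -0.981, -0.002]] q [-0.27  0.44  2.05  0.18  0.49  0.97]
shift cm [-1.28  0.23  0.14]
```

```bash
python3 -m pendant '[[[-0.2,0.04,0.05,0,0,0,1],[-0.4,0.08,0.05,0,0,0,1],[-0.6,0.12,0.1,0,0,0,1],[-0.8,0.16,0.1,0,0,0,1],[-0.9,0.18,0.1,0,0,0,1],[-1,0.2,0.1,0,0,0,1],[-1,0.2,0.1,0,0,0,1]]]'
python3 -c "
from n import *
go(-57,0,41)
c=cam('top','t2');W=cloud(c);Z=W[...,2]; v,u=np.mgrid[0:400,0:640]
m=(abs(Z-.093)<.003)&(abs(u-334)<14)&(abs(v-193)<18)
n,l,s,ce=cv2.connectedComponentsWithStats(m.astype(np.uint8)); k=1+s[1:,4].argmax(); P=W[l==k]; print(s[k],P.mean(0),(P[:,:2].mean(0)-O)@[np.cos(yaw),np.sin(yaw)])
"
```

```text
time: 4.65
tool_pos: [0.4868, -0.0233, 0.0408]
tool_rot: [-1.572, 0.197, -2.964]
contact_force: [-8.5, -1.4, 3.5]
opening: 0.01
t 4.65 nest mm [-59.6   0.3  40.8] F nest [-8.6  0.1  3.5] open 0.01
axes [[-0.981, 0.195, -0.0], [0.001, 0.001, -1.0], [-0.195, -0.981, -0.002]] q [-0.26  0.45  2.02  0.18  0.5   0.98]
shift cm [-0.26  0.03  0.03]
[324 180  16  16 130] [ 0.5422899  -0.01295351  0.09311535] -0.0031511518541084203
```

Sliding force is about 9 N and some 3 mm remain. I'll push in small steps until it stops.

```bash
python3 -m pendant '[[[-0.1,0.02,0,0,0,0,1],[-0.2,0.04,0,0,0,0,1],[-0.2,0.04,0,0,0,0,1]]]'; python3 -m pendant '[[[-0.1,0.02,0,0,0,0,1],[-0.1,0.02,0,0,0,0,1]]]';  python3 -c "
from n import *
nest()"
```

```text
time: 5.0
tool_pos: [0.4887, -0.0229, 0.0408]
tool_rot: [-1.572, 0.197, -2.964]
contact_force: [-7.1, -1.5, 4.1]
opening: 0.0104
time: 5.2
tool_pos: [0.4897, -0.0228, 0.0408]
tool_rot: [-1.572, 0.197, -2.964]
contact_force: [-7.1, -2.8, 4.6]
opening: 0.0098
t 5.2 nest mm [-56.6   0.3  40.8] F nest [-7.5 -1.5  4.6] open 0.0098
axes [[-0.981, 0.195, -0.0], [0.001, 0.001, -1.0], [-0.195, -0.981, -0.002]] q [-0.26  0.45  2.01  0.17  0.5   0.99]
```

```bash
for i in 1 2 3 4; do python3 -m pendant '[[[-0.1,0.02,0,0,0,0,1],[-0.1,0.02,0,0,0,0,1]]]' | grep -E 'pos|force'; done
```

```text
tool_pos: [0.4907, -0.0226, 0.0408]
contact_force: [-8.4, -2.2, 5.5]
tool_pos: [0.4908, -0.0224, 0.0407]
contact_force: [-11.4, -5.4, 8.6]
tool_pos: [0.491, -0.0223, 0.0405]
contact_force: [-14.6, -6.5, 10.2]
tool_pos: [0.4911, -0.0222, 0.0404]
contact_force: [-19.1, -8.5, 14.6]
```

The stop is clear: the TCP stalls while the force climbs past 14 N to about 25 N. I'll back off and check.

```bash
python3 -m pendant '[[[0.5,-0.1,0,0,0,0,1],[1.5,-0.3,0,0,0,0,1],[3.5,-0.7,0,0,0,0,1],[3.5,-0.7,0,0,0,0,1],[3,-4.5,0,0,0,0,1],[2,-9,0,0,0,0,1],[1.2,-13.5,0,0,0,0,1],[0.3,-17.5,0,0,0,0,1],[0,-19,0,0,0,0,1],[0,-19,0,0,0,0,1]]]'
python3 -c "
from n import *
nest()
c=cam('top','t3');W=cloud(c);Z=W[...,2]; v,u=np.mgrid[0:400,0:640]
m=(abs(Z-.093)<.003)&(abs(u-334)<14)&(abs(v-193)<18)
n,l,s,ce=cv2.connectedComponentsWithStats(m.astype(np.uint8)); k=1+s[1:,4].argmax(); P=W[l==k]; print(s[k],P.mean(0),(P[:,:2].mean(0)-O)@[np.cos(yaw),np.sin(yaw)],P.min(0),P.max(0))
cam('scene','s3')
a=cv2.imread('pics/t3.png')[150:240,255:405];b=cv2.imread('pics/s3.png')[160:300,220:400]
a=cv2.resize(a,(600,360),interpolation=2);b=cv2.resize(b,(300,233),interpolation=2)
o=np.zeros((593,600,3),np.uint8);o[:360]=a;o[360:,:300]=b;cv2.imwrite('pics/c3.png',o)
go(0,236,230)"
```

```text
time: 7.0
tool_pos: [0.4603, -0.0294, 0.2305]
tool_rot: [-1.568, 0.207, -2.964]
contact_force: [0.5, 0.6, -0.4]
opening: 0.0097
t 7.0 nest mm [-86.7  -1.1 230.5] F nest [ 0.7  0.5 -0.4] open 0.0097
axes [[-0.979, 0.206, -0.001], [0.0, -0.003, -1.0], [-0.206, -0.979, 0.003]] q [-0.29  0.11  1.84  0.11  1.01  1.05]
[324 179  16  16 119] [ 0.5456033  -0.01007048  0.09315788] 0.0006203744225949033 [ 0.51971897 -0.0367468   0.09000923] [0.56896362 0.01202104 0.09599678]
t 7.1 nest mm [-8.86e+01 -2.00e-01  2.27e+02] F nest [-0.2  0.1  0.2] open 0.0101
axes [[-0.98, 0.199, -0.001], [0.001, -0.0, -1.0], [-0.199, -0.98, -0.0]] q [-0.29  0.11  1.85  0.11  1.    1.05]
shift cm [ -8.72   1.47 -23.63]
```

View pics/c3.png

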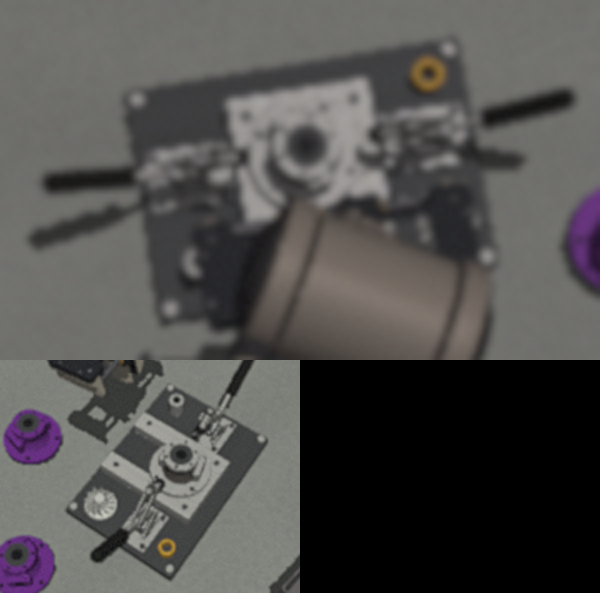

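The housing is home: its ring axis sits at nest x ≈ +0.6 mm in c3.png, near (305,145). Next is the left handle: go above and outside it, fingers closed and tool vertical.

```bash
python3 -m pendant '[[[-2,0.3,-5,0,0,-0.05,0],[-4,0.6,-10,0,0,-0.1,0],[-6,1,-15,0,0,-0.15,0],[-7.5,1.2,-20,0,0,-0.2,0],[-8.7,1.5,-25,0,0,-0.2,0],[-8.7,1.5,-25,0,0,-0.2,0],[-8.7,1.5,-25,0,0,-0.2,0],[-8.7,1.5,-25,0,0,-0.2,0],[-8.7,1.5,-25,0,0,-0.2,0]]]'
python3 -c "
from n import *
go(-1,250,108)"
```

```text
time: 8.0
tool_pos: [0.5011, 0.231, 0.2297]
tool_rot: [-1.57, -0.0, -2.966]
contact_force: [-1.1, 0.1, 0.6]
opening: 0.0008
t 8.0 nest mm [ -0.4 248.  229.7] F nest [-1.1  0.3  0.6] open 0.0008
axes [[-1.0, -0.0, -0.003], [0.003, -0.001, -1.0], [0.0, -1.0, 0.001]] q [ 0.29  0.39  1.44 -0.    1.31  1.69]
shift cm [ 0.05 12.17 -0.2 ]
```

```bash
python3 -m pendant '[[[0,4.5,0,0,0,0,0],[0,9,0,0,0,0,0],[0,12,0,0,0,0,0],[0,12,0,0,0,0,0],[0,12,0.4,0,0,0,0],[0,12,0.9,0,0,0,0],[0,12,1.3,0,0,0,0],[0,12,1.3,0,0,0,0]]]'
python3 -c "
from n import *
go(-1,232,110)
cam('scene','s4');b=cv2.imread('pics/s4.png')[100:280,260:440];cv2.imwrite('pics/s4c.png',cv2.resize(b,(540,540),interpolation=2))"
```

```text
time: 8.8
tool_pos: [0.5046, 0.2192, 0.1117]
tool_rot: [-1.571, 0.004, -2.965]
contact_force: [0.2, -0.8, -0.8]
opening: 0.0006
t 8.8 nest mm [  0.9 235.8 111.7] F nest [ 0.1 -0.8 -0.8] open 0.0006
axes [[-1.0, 0.004, -0.002], [0.002, -0.0, -1.0], [-0.004, -1.0, -0.0]] q [ 0.27  0.5   1.62 -0.    1.02  1.67]
shift cm [0.19 0.17 0.38]
```

View pics/s4c.png

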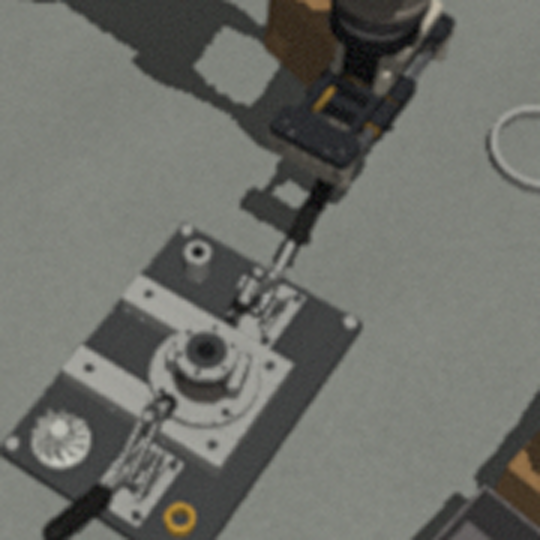

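The closed fingers stand just outside the left handle's end, near (330,175) in the crop. I'll follow the ball's arc.

```bash
python3 -m pendant '[[[0.1,0,0.3,0,0,0,0],[0.2,-0.8,0.9,0,0,0,0],[0.2,-1.6,1.4,0,0,0,0],[0.2,-2.2,2,0,0,0,0],[0.2,-2.8,2.6,0,0,0,0],[0.2,-3.4,3.2,0,0,0,0],[0.2,-3.9,4,0,0,0,0],[0.2,-4.4,4.8,0,0,0,0],[0.2,-4.9,5.5,0,0,0,0],[0.2,-5.2,6.2,0,0,0,0],[0.2,-5.6,7,0,0,0,0],[0.2,-5.9,7.7,0,0,0,0],[0.2,-6,8.3,0,0,0,0],[0.2,-6.2,9,0,0,0,0],[0.2,-6.3,9.6,0,0,0,0]]]'
python3 -c "
from n import *
go(-1,115,175)
c=cam('scene','s5');b=c['image'][100:280,260:440,::-1];cv2.imwrite('pics/s5c.png',cv2.resize(b,(540,540),interpolation=2))"
```

```text
time: 10.35
tool_pos: [0.5187, 0.1244, 0.1733]
tool_rot: [-1.571, 0.001, -2.965]
contact_force: [-0.2, -1.3, 0.6]
opening: 0.0004
t 10.35 nest mm [ -2.1 140.  173.3] F nest [-0.4 -1.2  0.6] open 0.0004
axes [[-1.0, 0.001, -0.001], [0.001, -0.0, -1.0], [-0.001, -1.0, 0.0]] q [ 0.09  0.41  1.58 -0.    1.15  1.49]
shift cm [-0.11 -0.17  2.5 ]
```

View pics/s5c.png

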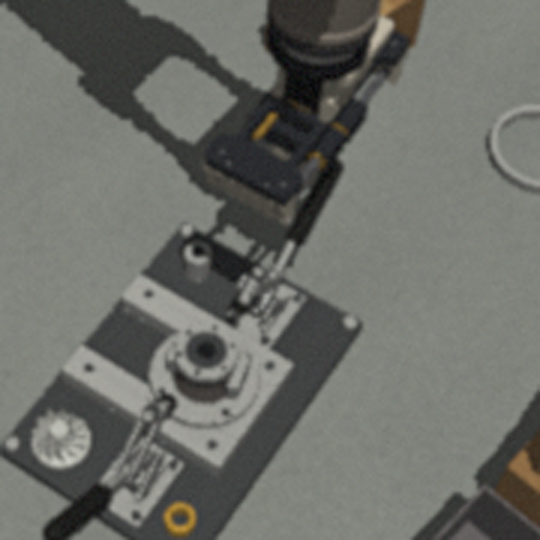

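The handle is still open at about (315,205): the fingers rode over it, so the tips must be thinner than assumed. I'll go back out and approach lower, closing in until contact is felt.

```bash
python3 -m pendant '[[[0,-0.5,-4,0,0,0,0],[0,-0.5,-8,0,0,0,0],[0,-0.5,-11,0,0,0,0],[0,-0.5,-11.2,0,0,0,0],[0,3,-11.2,0,0,0,0],[0,6,-11.2,0,0,0,0],[0,7.8,-11.2,0,0,0,0],[0,7.8,-11.2,0,0,0,0],[0,7.8,-10.2,0,0,0,0],[0,7.8,-9.5,0,0,0,0],[0,7.8,-9.5,0,0,0,0]]]' | grep -E 'pos|force'; for i in 1 2 3; do python3 -m pendant '[[[0,0,0.2,0,0,0,0],[0,0,0.4,0,0,0,0],[0,0,0.4,0,0,0,0]]]' | grep -E 'pos|force'; done; python3 -c "
from n import *
nest()"
```

```text
tool_pos: [0.503, 0.2173, 0.0965]
contact_force: [-0.2, 0.8, -0.4]
tool_pos: [0.5028, 0.2144, 0.0955]
contact_force: [-0.2, 0.0, -0.3]
tool_pos: [0.5034, 0.2121, 0.0959]
contact_force: [-1.8, 7.0, 3.3]
tool_pos: [0.5042, 0.2111, 0.0972]
contact_force: [-5.3, 19.2, 11.3]
t 12.4 nest mm [ -1.  227.9  97.2] F nest [-1.8 19.9 11.3] open 0.0004
axes [[-1.0, 0.005, -0.001], [0.001, 0.007, -1.0], [-0.005, -1.0, -0.007]] q [0.25 0.51 1.64 0.01 0.98 1.64]
```

Contact is at nest y ≈ 230. Pushing straight in jams along the bar, so I'll now follow the arc from this contact with the tip about 24 mm below the ball.

```bash
python3 -m pendant '[[[0,-0.2,-0.4,0,0,0,0],[0,-0.8,0,0,0,0,0],[0,-1.4,0.3,0,0,0,0],[0,-1.9,0.7,0,0,0,0],[0,-2.5,1.3,0,0,0,0],[0,-3.1,1.9,0,0,0,0],[0,-3.7,2.5,0,0,0,0],[0,-3.7,2.5,0,0,0,0]]]' | grep -E 'pos|force'; python3 -c "
from n import *
nest()
c=cam('scene','s6');b=c['image'][100:280,260:440,::-1];cv2.imwrite('pics/s6c.png',cv2.resize(b,(540,540),interpolation=2))"
```

```text
tool_pos: [0.5085, 0.1893, 0.1378]
contact_force: [-15.6, 31.3, 32.1]
t 13.2 nest mm [ -0.6 205.6 137.8] F nest [-9.8 33.6 32.1] open 0.0005
axes [[-1.0, 0.009, -0.001], [0.001, 0.012, -1.0], [-0.009, -1.0, -0.012]] q [0.21 0.45 1.61 0.01 1.06 1.6 ]
```

View pics/s6c.png

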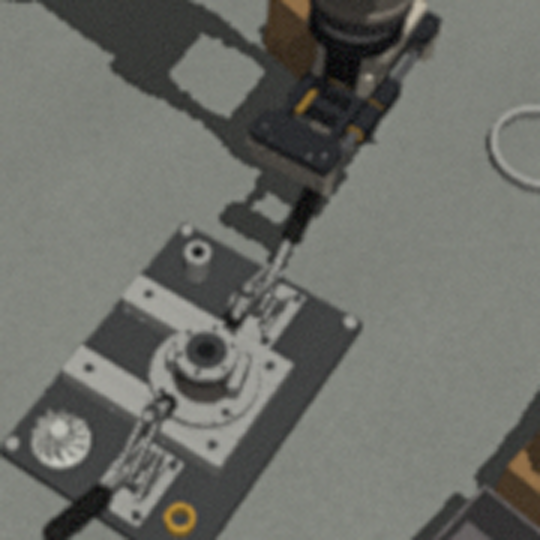

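The force (out and up on the tool) shows the tapered finger backs press the ball along its bar instead of under it. I'll back off and turn the jaws 90°, so I push with the fingers' parallel 19 mm sides. I'll also tilt them so the face lifts from underneath.

```bash
python3 -m pendant '[[[0,0,-1,0,0,0,0],[0,-1,-3,0,0,0,0],[0,-3,-6,0,0,0,0],[0,-6,-8,0,-0.15,0,0],[0,-6,-8,0,-0.3,0,0],[0,-6,-8,0,-0.45,0,0],[0,-6,-8,0,-0.6,0,0],[0,-6,-8,0,-0.75,0,0],[0,-6,-8,0,-0.9,0,0],[0,-6,-8,0,-1.05,0,0],[0,-6,-8,0,-1.2,0,0],[0,-6,-8,0,-1.35,0,0],[0,-6,-8,0,-1.5,0,0],[0,-6,-8,0,-1.571,0,0],[0,-6,-8,0,-1.571,0,0]]]' | grep -E 'pos|force|rot'; python3 -m pendant '[[[0,0,0,0,0,-0.14,0],[0,0,0,0,0,-0.28,0],[0,0,0,0,0,-0.42,0],[0,0,0,0,0,-0.56,0],[0,0,0,0,0,-0.7,0],[0,0,0,0,0,-0.7,0]]]'| grep -E 'pos|force|rot'
cat >> n.py <<'E'
BALL=np.array([(206,122),(195,139),(177,157),(154,172),(132,182),(113,186),(93,187),(88,187)],float)
PHI=np.array([.7,.65,.55,.42,.28,.14,0,0])
def tcp(b,f,L=15,press=1.):   # |y|,z of the TCP
    return b+(18.5-press)*np.array([np.cos(f),-np.sin(f)])+L*np.array([-np.sin(f),-np.cos(f)])
E
python3 -c "
from n import *
p,B=nest()
for b,f in zip(BALL,PHI): print(b,f,tcp(b,f).round(1))
b=BALL[0]
for off in(-30,-6): 
  t=tcp(b,.7,press=off); print('start',off,t,(B.T@(np.array([-1,t[0],t[1]])/1000-p)*100).round(2))
c=cam('scene');b=c['image'][100:280,260:440,::-1];cv2.imwrite('pics/s7c.png',cv2.resize(b,(540,540),interpolation=2))
"
```

```text
tool_pos: [0.4942, 0.2604, 0.192]
tool_rot: [-1.57, -0.001, -1.393]
contact_force: [0.1, -0.6, -0.5]
tool_pos: [0.4928, 0.2626, 0.1889]
tool_rot: [-1.575, -0.704, -1.388]
contact_force: [0.6, 0.6, -1.1]
t 15.35 nest mm [ -3.1 280.5 188.9] F nest [ 0.7  0.5 -1.1] open 0.0002
axes [[0.003, -0.001, 1.0], [-0.762, -0.647, 0.002], [0.647, -0.762, -0.003]] q [ 0.68  0.67  1.29 -0.6   1.57  0.62]
[206. 122.] 0.7 [209.7  99.3]
[195. 139.] 0.65 [199.9 116.5]
[177. 157.] 0.55 [184.1 135.1]
[154. 172.] 0.42 [163.9 151.2]
[132. 182.] 0.28 [144.7 162.7]
[113. 186.] 0.14 [128.2 168.7]
[ 93. 187.] 0.0 [110.5 172. ]
[ 88. 187.] 0.0 [105.5 172. ]
start -30 [233.43158077  79.28280936] [-3.51 11.41  0.24]
start -6 [215.07536828  94.74403385] [-1.11 11.42  0.23]
```

View pics/s7c.png

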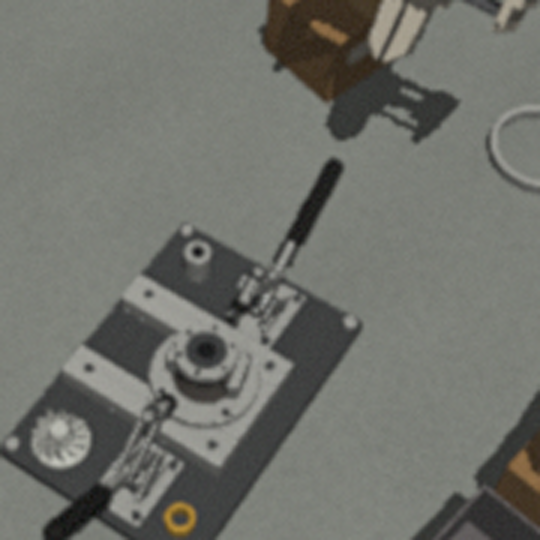

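The left handle is back open and intact, its end at (337,162) in the crop, with the carton behind the gripper. I'll slide the fingers in beneath the ball with about a 9 mm gap; the body stays some 25 mm above the carton.

```bash
python3 -m pendant '[[[-0.7,3,0.1,0,0,0,0],[-1.5,6,0.2,0,0,0,0],[-1.5,9,0.2,0,0,0,0],[-1.5,11.4,0.2,0,0,0,0],[-1.5,11.4,0.2,0,0,0,0],[-1.5,11.4,0.2,0,0,0,0]]]' | grep -E 'pos|force'; python3 -m pendant '[[[0.5,0,0,0,0,0,0],[0.7,0,0,0,0,0,0],[0.7,0,0,0,0,0,0]]]' | grep -E 'pos|force';python3 -c "
from n import *
p,B=nest()
R0=B
for i in range(0,8):
  t=tcp(BALL[i],PHI[i]); print(t.round(1),(B.T@(np.array([-1,t[0],t[1]])/1000-p)*100).round(1),round(.7-PHI[i],2))
"
```

```text
tool_pos: [0.5079, 0.1997, 0.0967]
contact_force: [0.8, 0.5, -0.6]
tool_pos: [0.5086, 0.1954, 0.1011]
contact_force: [-0.5, -0.9, 0.2]
t 16.3 nest mm [  0.6 211.6 101.1] F nest [-0.6 -0.8  0.2] open 0.0006
axes [[-0.002, 0.002, 1.0], [-0.765, -0.643, -0.001], [0.643, -0.765, 0.003]] q [ 0.57  0.71  1.48 -0.66  1.32  0.69]
[209.7  99.3] [ 0.   0.3 -0.2] 0.0
[199.9 116.5] [ 1.9 -0.4 -0.2] 0.05
[184.1 135.1] [ 4.3 -0.8 -0.1] 0.15
[163.9 151.2] [ 6.9 -0.8 -0.1] 0.28
[144.7 162.7] [ 9.1 -0.4 -0.1] 0.42
[128.2 168.7] [10.7  0.2 -0.1] 0.56
[110.5 172. ] [12.3  1.1 -0.1] 0.7
[105.5 172. ] [12.7  1.4 -0.1] 0.7
```

Now follow the arc, first half.

```bash
python3 -m pendant '[[[0.4,0.2,-0.1,0,0,0,0],[0.9,0,-0.1,0,0,0.02,0],[1.4,-0.2,-0.1,0,0,0.04,0],[1.9,-0.4,-0.1,0,0,0.05,0],[2.5,-0.5,-0.1,0,0,0.08,0],[3.1,-0.6,-0.1,0,0,0.1,0],[3.7,-0.7,-0.1,0,0,0.12,0],[4.3,-0.8,-0.1,0,0,0.15,0],[4.3,-0.8,-0.1,0,0,0.15,0]]]' | grep -E 'pos|force'; python3 -c "
from n import *
p,B=nest()
for i in range(2,8):
  t=tcp(BALL[i],PHI[i]); print(t.round(1),(B.T@(np.array([-1,t[0],t[1]])/1000-p)*100).round(1),round(.55-PHI[i],2))
c=cam('scene');W=cloud(c);im=c['image'].astype(int)
b=c['image'][100:280,260:440,::-1];cv2.imwrite('pics/s8c.png',cv2.resize(b,(540,540),interpolation=2))
"
```

```text
tool_pos: [0.5127, 0.1664, 0.1351]
contact_force: [-0.3, 0.2, -0.4]
t 17.2 nest mm [ -0.5 182.4 135.1] F nest [-0.3  0.3 -0.4] open 0.0003
axes [[-0.004, 0.001, 1.0], [-0.853, -0.522, -0.002], [0.522, -0.853, 0.003]] q [ 0.47  0.59  1.53 -0.56  1.25  0.54]
[184.1 135.1] [-0.1 -0.1 -0. ] 0.0
[163.9 151.2] [ 2.4 -0.4 -0. ] 0.13
[144.7 162.7] [ 4.7 -0.4 -0. ] 0.27
[128.2 168.7] [ 6.4 -0.  -0. ] 0.41
[110.5 172. ] [ 8.1  0.6 -0. ] 0.55
[105.5 172. ] [ 8.5  0.9 -0. ] 0.55
```

View pics/s8c.png

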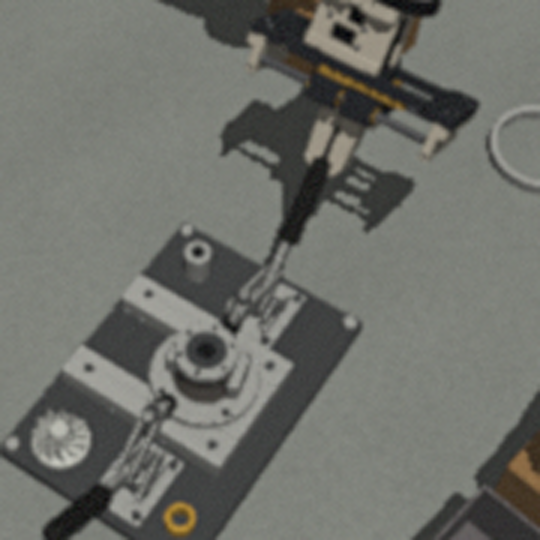

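The handle lies on the fingers' face at about (325,165) and is rising. That makes 10 pictures viewed; I'll carry on with numeric checks.

```bash
python3 -m pendant '[[[0.6,-0.1,0,0,0,0.03,0],[1.2,-0.2,0,0,0,0.06,0],[1.8,-0.3,0,0,0,0.1,0],[2.4,-0.4,0,0,0,0.13,0],[3.2,-0.4,0,0,0,0.18,0],[4,-0.4,0,0,0,0.22,0],[4.7,-0.4,0,0,0,0.27,0],[5.3,-0.3,0,0,0,0.32,0],[5.9,-0.2,0,0,0,0.37,0],[6.4,0,0,0,0,0.41,0],[7,0.2,0,0,0,0.46,0],[7.6,0.4,0,0,0,0.51,0],[8.1,0.6,0,0,0,0.55,0]]]' | grep -E 'pos|force'; python3 -c "
from n import *
p,B=nest()
def dark(c,sgn):
  W=cloud(c);A=Rn.from_euler('z',yaw).as_matrix();N=(W-np.r_[O,0])@A*1000;N[...,1]*=sgn
  m=(c['image'].max(2)<60)&(abs(N[...,0])<12)&(N[...,1]>60)&(N[...,1]<225)&(N[...,2]>95)&(N[...,2]<205)
  q=N[m]; print(m.sum(), q.mean(0).round(0), q[q[:,2].argsort()][-8:].mean(0).round(0), q[:,1].min().round(),q[:,1].max().round())
for n in('scene','top'): dark(cam(n),1)
"
```

```text
tool_pos: [0.5247, 0.0963, 0.1709]
contact_force: [-0.4, -0.5, 0.1]
t 18.55 nest mm [ -1.2 111.2 170.9] F nest [-0.5 -0.4  0.1] open 0.0001
axes [[-0.001, 0.0, 1.0], [-1.0, 0.002, -0.001], [-0.002, -1.0, 0.0]] q [ 0.04  0.41  1.59  0.    1.15 -0.14]
149 [  5.  86. 166.] [  2.  93. 200.] 77.0 101.0<string>:7: RuntimeWarning: Mean of empty slice.
  ret = um.true_divide(
Traceback (most recent call last):
ValueError: zero-size array to reduction operation minimum which has no identity
```

```bash
for i in 1 2 3; do python3 -m pendant '[[[0.2,0,0,0,0,0,0],[0.3,0,0,0,0,0,0],[0.3,0,0,0,0,0,0]]]' | grep -E 'pos|force'; done; python3 -c "
from n import *
nest()"
```

```text
tool_pos: [0.5249, 0.0942, 0.1707]
contact_force: [0.9, 1.1, -0.3]
tool_pos: [0.5252, 0.0925, 0.1707]
contact_force: [-1.5, 9.5, -0.6]
tool_pos: [0.5254, 0.0911, 0.1707]
contact_force: [-2.4, 15.1, -0.2]
t 19.55 nest mm [ -1.4 106.  170.7] F nest [ 0.3 15.3 -0.2] open 0.0002
axes [[-0.0, 0.0, 1.0], [-1.0, 0.006, -0.0], [-0.006, -1.0, 0.0]] q [ 0.02  0.41  1.59  0.01  1.15 -0.16]
```

Force rises to 15 N at the expected locked position: ball 88 plus 18.5 is about 106.5 mm. I'll withdraw and check that the handle stays.

```bash
python3 -m pendant '[[[-1,0,0,0,0,0,0],[-3,0,0,0,0,0,0],[-6,0,0,0,0,0,0],[-6,-4,0,0,0,0,0],[-6,-8,0,0,0,0,0],[-6,-10,0,0,0,0,0],[-6,-10,0,0,0,0,0]]]' | grep -E 'pos|force'
cat >> n.py <<'E'
def dark(c,sgn):
  W=cloud(c);A=Rn.from_euler('z',yaw).as_matrix();N=(W-np.r_[O,0])@A*1000;N[...,1]*=sgn
  m=(c['image'].max(2)<75)&(abs(N[...,0])<14)&(N[...,1]>60)&(N[...,1]<225)&(N[...,2]>95)&(N[...,2]<205)
  q=N[m]; print('dark',m.sum()); 
  if len(q): print(q.mean(0).round(0), 'top8',q[q[:,2].argsort()][-8:].mean(0).round(0), q[:,1].min().round(),q[:,1].max().round())
E
python3 -c "
from n import *
p,B=nest()
for n in('scene','top'): c=cam(n,'v_'+n); dark(c,1); dark(c,-1)
t=tcp(BALL[0],.7,press=-10); d=np.array([np.sin(.7),np.cos(.7)]); a=t+114*d
for q in(a,t): print(q,(B.T@(np.array([-1,-q[0],q[1]])/1000-p)*100).round(1))
"
```

```text
tool_pos: [0.5172, 0.1467, 0.2744]
contact_force: [-0.1, -0.7, 0.0]
t 20.25 nest mm [  0.4 162.2 274.4] F nest [-0.2 -0.7  0. ] open 0.0003
axes [[-0.0, 0.008, 1.0], [-1.0, -0.001, -0.0], [0.001, -1.0, 0.008]] q [ 0.13  0.33  1.41 -0.    1.39 -0.04]
dark 125
[  5.  84. 160.] top8 [  4.  86. 197.] 76.0 95.0
dark 173
[  5. 183. 115.] top8 [  3. 213. 132.] 61.0 219.0
dark 47
[ -3.  94. 172.] top8 [ -1.  89. 198.] 83.0 106.0
dark 104
[ -1. 173. 113.] top8 [  0. 204. 132.] 74.0 212.0
[291.57555337 179.35917245] [45.4  9.6 -0.2]
[218.13473703  92.1671631 ] [38.  18.3 -0.3]
```

The left handle stands upright with its ball at about |y| 88 and top at 197 mm, so it's locked. Now the right side, mirrored.

```bash
python3 -m pendant '[[[5,0,0,0,0,0,0],[10,0,0,0,0,0,0],[15,0,0,0,0,0,0],[20,0,0,0,0,0,0],[25,0,0,0,0,0.1,0],[30,0,-0.1,0,0,0.2,0],[35,0,-0.2,0,0,0.3,0],[40,2,-0.2,0,0,0.4,0],[45.4,4,-0.2,0,0,0.5,0],[45.4,7,-0.2,0,0,0.6,0],[45.4,9.6,-0.2,0,0,0.7,0],[45.4,9.6,-0.2,0,0,0.7,0],[45.4,9.6,-0.2,0,0,0.7,0],[45.4,9.6,-0.2,0,0,0.7,0],[45.4,9.6,-0.2,0,0,0.7,0]]]' | grep -E 'pos|force';python3 -c "
from n import *
p,B=nest()
for pr in(-10,-3):
  t=tcp(BALL[0],.7,press=pr);print(t,(B.T@(np.array([-1,-t[0],t[1]])/1000-p)*100).round(1))"
```

```text
tool_pos: [0.5949, -0.2999, 0.1793]
contact_force: [0.1, 0.1, -0.3]
t 21.85 nest mm [  -2.2 -291.1  179.3] F nest [ 0.1  0.  -0.3] open 0.0005
axes [[0.004, 0.003, 1.0], [-0.769, 0.639, 0.001], [-0.639, -0.769, 0.005]] q [-0.77  1.    0.64  0.44  2.05 -0.85]
[218.13473703  92.1671631 ] [-0.  11.4  0.1]
[212.78084172  96.67668692] [-0.7 11.4  0.1]
```

```bash
python3 -m pendant '[[[0,3,0.1,0,0,0,0],[0,6,0.1,0,0,0,0],[0,9,0.1,0,0,0,0],[0,11.4,0.1,0,0,0,0],[0,11.4,0.1,0,0,0,0],[-0.4,11.4,0.1,0,0,0,0],[-0.7,11.4,0.1,0,0,0,0],[-0.7,11.4,0.1,0,0,0,0]]]' | grep -E 'pos|force';python3 -c "
from n import *
p,B=nest()
for i in range(0,8):
  t=tcp(BALL[i],PHI[i]); print(t.round(1),(B.T@(np.array([-1,-t[0],t[1]])/1000-p)*100).round(1),round(PHI[i]-.7,2))
"
```

```text
tool_pos: [0.5818, -0.2238, 0.0944]
contact_force: [0.4, 0.3, -0.1]
t 22.65 nest mm [  -1.6 -213.9   94.4] F nest [ 0.4  0.2 -0.1] open 0.0008
axes [[0.002, 0.003, 1.0], [-0.767, 0.642, -0.001], [-0.642, -0.767, 0.004]] q [-0.71  0.94  1.01  0.43  1.75 -0.93]
[209.7  99.3] [-0.6 -0.1  0.1] 0.0
[199.9 116.5] [-2.5 -0.8  0.1] -0.05
[184.1 135.1] [-4.9 -1.2  0.1] -0.15
[163.9 151.2] [-7.5 -1.1  0.1] -0.28
[144.7 162.7] [-9.7 -0.8  0.1] -0.42
[128.2 168.7] [-11.3  -0.2   0.1] -0.56
[110.5 172. ] [-12.9   0.7   0.1] -0.7
[105.5 172. ] [-13.3   1.    0.1] -0.7
```

```bash
python3 -m pendant '[[[-0.5,-0.1,0.1,0,0,0,0],[-1,-0.3,0.1,0,0,-0.01,0],[-1.5,-0.5,0.1,0,0,-0.02,0],[-2,-0.7,0.1,0,0,-0.04,0],[-2.5,-0.8,0.1,0,0,-0.05,0],[-3.1,-0.9,0.1,0,0,-0.08,0],[-3.7,-1,0.1,0,0,-0.1,0],[-4.3,-1.1,0.1,0,0,-0.12,0],[-4.9,-1.2,0.1,0,0,-0.15,0],[-4.9,-1.2,0.1,0,0,-0.15,0]]]' | grep -E 'pos|force';python3 -c "
from n import *
p,B=nest()
dark(cam('scene'),-1);dark(cam('top'),-1)
for i in range(2,8):
  t=tcp(BALL[i],PHI[i]); print(t.round(1),(B.T@(np.array([-1,-t[0],t[1]])/1000-p)*100).round(1),round(PHI[i]-.55,2))
"
```

```text
tool_pos: [0.5771, -0.1924, 0.1347]
contact_force: [0.7, -0.4, 0.6]
t 23.65 nest mm [  -0.7 -182.2  134.7] F nest [ 0.6 -0.5  0.6] open 0.0007
axes [[0.002, 0.002, 1.0], [-0.854, 0.52, 0.001], [-0.52, -0.854, 0.003]] q [-0.64  0.79  1.14  0.37  1.63 -0.87]
dark 100
[  7. 150. 134.] top8 [  3. 173. 169.] 60.0 175.0
dark 166
[ -1. 164. 148.] top8 [  2. 197. 182.] 128.0 213.0
[184.1 135.1] [ 0.1 -0.1 -0. ] 0.0
[163.9 151.2] [-2.4 -0.5 -0. ] -0.13
[144.7 162.7] [-4.7 -0.4 -0. ] -0.27
[128.2 168.7] [-6.4 -0.1 -0. ] -0.41
[110.5 172. ] [-8.1  0.5 -0. ] -0.55
[105.5 172. ] [-8.5  0.8 -0. ] -0.55
```

The right handle is rising: its top is at 169 mm, near ball position (173,160). Continuing.

```bash
python3 -m pendant '[[[-0.6,-0.1,0,0,0,-0.03,0],[-1.2,-0.3,0,0,0,-0.06,0],[-1.8,-0.4,0,0,0,-0.1,0],[-2.4,-0.5,0,0,0,-0.13,0],[-3.2,-0.5,0,0,0,-0.18,0],[-4,-0.5,0,0,0,-0.22,0],[-4.7,-0.4,0,0,0,-0.27,0],[-5.3,-0.3,0,0,0,-0.32,0],[-5.9,-0.2,0,0,0,-0.37,0],[-6.4,-0.1,0,0,0,-0.41,0],[-7,0.1,0,0,0,-0.46,0],[-7.6,0.3,0,0,0,-0.51,0],[-8.1,0.5,0,0,0,-0.55,0],[-8.3,0.6,0,0,0,-0.55,0],[-8.3,0.6,0,0,0,-0.55,0]]]' | grep -E 'pos|force';for i in 1 2; do python3 -m pendant '[[[-0.2,0,0,0,0,0,0],[-0.2,0,0,0,0,0,0]]]' | grep -E 'pos|force'; done; python3 -c "
from n import *
nest();dark(cam('scene'),-1)"
```

```text
tool_pos: [0.5643, -0.1239, 0.1718]
contact_force: [2.8, -14.2, -6.4]
tool_pos: [0.5642, -0.1233, 0.1718]
contact_force: [3.8, -18.2, -6.7]
tool_pos: [0.5641, -0.1225, 0.1718]
contact_force: [3.9, -21.4, -7.9]
t 25.65 nest mm [  -1.1 -111.   171.8] F nest [  0.1 -21.8  -7.9] open 0.0005
axes [[-0.002, 0.003, 1.0], [-1.0, -0.012, -0.002], [0.012, -1.0, 0.003]] q [-0.34  0.48  1.47 -0.01  1.19 -0.51]
dark 64
[  5. 107. 133.] top8 [  3. 113. 168.] 94.0 123.0
```

```bash
python3 -m pendant '[[[1,0,0,0,0,0,0],[3,0,0,0,0,0,0],[6,0,0,0,0,0,0],[6,-4,0,0,0,0,0],[6,-8,0,0,0,0,0],[6,-10,0,0,0,0,0],[8,-10,-5,0,0,0,0],[10,-10,-10,0,0,0,0],[12,-10,-10,0,0,0,0],[12,-10,-10,0,0,0,0],[12,-10,-10,0,0,0,0]]]' | grep -E 'pos|force';python3 -c "
from n import *
nest()
c=cam('scene','s9');dark(c,1);dark(c,-1);b=c['image'][150:310,230:390,::-1];a=cv2.resize(b,(400,400),interpolation=2)
c=cam('top','t9');dark(c,1);dark(c,-1);b=c['image'][150:240,270:400,::-1]; b=cv2.resize(b,(400,277),interpolation=2)
o=np.zeros((400,800,3),np.uint8);o[:,:400]=a;o[:277,400:]=b;cv2.imwrite('pics/c9.png',o)
"
```

```text
tool_pos: [0.4856, -0.2529, 0.2716]
contact_force: [1.1, 0.8, 1.3]
t 26.8 nest mm [-101.4 -225.5  271.6] F nest [1.2 0.6 1.3] open 0.0004
axes [[-0.002, 0.002, 1.0], [-1.0, -0.0, -0.002], [0.0, -1.0, 0.002]] q [-0.62  0.35  1.38  0.    1.4  -0.8 ]
dark 121
[  5.  84. 160.] top8 [  5.  84. 196.] 77.0 96.0
dark 169
[  5. 104. 161.] top8 [  3.  97. 197.] 89.0 115.0
dark 47
[ -3.  94. 172.] top8 [ -1.  91. 198.] 83.0 106.0
dark 41
[ -4.  93. 176.] top8 [ -1.  93. 198.] 84.0 102.0
```

View pics/c9.png

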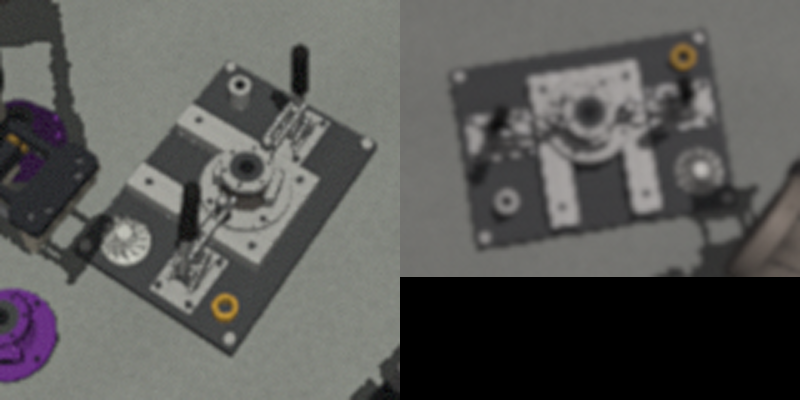

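Both handles stand upright with the robot away (bars near (300,70) and (188,210)). I'll compare arm level, handle lean, housing position and bystanders numerically.

```bash
python3 -c "
from n import *
A=Rn.from_euler('z',yaw).as_matrix()
cs={n:cam(n) for n in('scene','top')}
for n,c in cs.items():
  N=(cloud(c)-np.r_[O,0])@A*1000
  for s in(1,-1):
    y=N[...,1]*s; z=N[...,2]; x=N[...,0]
    m=(c['image'].max(2)<75)&(abs(x)<14)&(y>65)&(y<125)&(z>130)&(z<205); pf=np.polyfit(z[m],y[m],1)
    print(n,s,'lean deg',np.degrees(np.arctan(pf[0])).round(1),'y@187',np.polyval(pf,187).round(1),end=' arm z: ')
    for lo in(32,40,48,56,64,72):
      k=(abs(x)<9)&(y>lo)&(y<lo+8)&(z>20)&(z<130); print(np.percentile(z[k],85).round(0) if k.sum()>2 else None,end=' ')
    print()
c=cs['top'];W=cloud(c);Z=W[...,2]; v,u=np.mgrid[0:400,0:640]
m=(abs(Z-.093)<.003)&(abs(u-334)<14)&(abs(v-190)<14)
n,l,s,ce=cv2.connectedComponentsWithStats(m.astype(np.uint8)); k=1+s[1:,4].argmax(); P=W[l==k]; print('ring nest',((P.mean(0)-np.r_[O,0])@A*1000).round(1))
for n in('scene','top'):
  a=dict(np.load(n+'0.npz'))['image'].astype(int);d=(abs(a-cs[n]['image']).max(2)>50).astype(np.uint8)
  q=np.hstack([np.clip(a,0,255).astype(np.uint8),cs[n]['image']])
  k,l,s,ce=cv2.connectedComponentsWithStats(d); print(n,[(ce[i].round().astype(int).tolist(),int(s[i,4])) for i in range(1,k) if s[i,4]>15])
"
```

```text
scene 1 lean deg -3.4 y@187 82.2 arm z: 92.0 83.0 82.0 83.0 82.0 81.0 
scene -1 lean deg -10.5 y@187 99.9 arm z: 85.0 91.0 87.0 80.0 81.0 82.0 
top 1 lean deg -10.6 y@187 92.1 arm z: 89.0 88.0 81.0 80.0 85.0 86.0 
top -1 lean deg -5.9 y@187 92.2 arm z: 87.0 90.0 85.0 80.0 83.0 84.0 
ring nest [ 0.3  0.4 92.9]
scene [([22, 22], 2006), ([167, 3], 329), ([175, 15], 607), ([211, 26], 320), ([136, 25], 161), ([261, 49], 1812), ([152, 31], 114), ([144, 49], 200), ([218, 72], 198), ([164, 74], 142), ([147, 93], 412), ([26, 95], 346), ([164, 87], 109), ([277, 99], 207), ([11, 92], 72), ([219, 110], 505), ([185, 116], 1959), ([246, 98], 73), ([233, 103], 45), ([260, 127], 765), ([133, 131], 66), ([3, 124], 34), ([223, 193], 5771), ([212, 143], 49), ([118, 205], 2972), ([43, 184], 3057), ([364, 167], 197), ([349, 178], 123), ([182, 188], 21), ([341, 202], 27), ([316, 207], 76), ([304, 224], 281), ([337, 208], 19), ([329, 216], 103), ([21, 216], 17), ([315, 222], 66), ([333, 223], 18), ([34, 234], 107), ([323, 227], 35), ([328, 235], 41), ([316, 238], 27), ([294, 265], 54), ([282, 275], 131)]
top [([428, 202], 1829), ([457, 175], 146), ([386, 177], 100), ([447, 182], 205), ([362, 178], 25), ([336, 183], 23), ([369, 186], 26), ([342, 187], 19), ([301, 189], 36), ([320, 192], 47), ([332, 188], 36), ([379, 190], 32), ([277, 195], 95), ([349, 195], 19), ([335, 199], 28), ([407, 200], 27), ([337, 207], 132), ([274, 206], 73), ([400, 205], 32), ([380, 215], 58), ([398, 214], 18), ([372, 240], 462), ([369, 220], 16), ([345, 258], 234), ([425, 256], 22), ([274, 280], 191), ([353, 281], 32), ([381, 285], 397), ([298, 289], 217), ([553, 314], 1246), ([313, 304], 644), ([348, 330], 1934), ([516, 301], 96), ([447, 325], 1083), ([267, 339], 1497), ([494, 338], 922), ([508, 314], 27), ([385, 316], 34), ([559, 343], 152), ([313, 349], 77), ([529, 349], 103), ([509, 363], 189), ([381, 386], 114), ([355, 388], 20), ([347, 394], 31)]
```

```bash
python3 -c "
from h import *
print(robot.hand_in())"
```

```text
the job is handed in; nothing more can be done
None
```

I pushed the housing home, then threw the left clamp and then the right. I handed the job in at about 27 s with the robot clear of everything.

**Housing:** I pushed it along the slot at about 9 N until it stopped; the fingers stalled while the force rose past 20 N. At the end its ring measured nest x +0.3, y +0.4 mm, top at 92.9 mm, which is home.

**Clamps:** Each handle came up against its stop, with 15 N on the left and 22 N on the right. Both then stayed upright with the gripper withdrawn, leaning about 7–8° inwards on average. The two arms show the same height profile.

**Bystanders:** Before-and-after images show no change at the tin or carton. The purple look-alikes and the small parts on the plate look unmoved in the last view, though the arm partly hid that area. I did not check each one numerically.

**What went wrong or disagreed:**
- **Left handle:** My first two tries failed. The tapered fingers rode over the handle, then pressed along its bar, with wrist force about 47 N. The handle stayed open, and the third try worked after turning the jaws 90° and tilting them to lift from underneath.
- **Handle positions:** The two cameras disagree. The left handle read 82 and 92 mm and the right 100 and 92 mm, against 88 mm when locked. I put this down to each camera seeing only one side of the bar. I relied on the stop forces and on both handles staying over.
- **Foot pressure:** I did not measure how hard the rubber feet press on the flange.

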